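# Lock the tongued deck board into the weld nest

### The job

Take the aluminium deck board off the sloped saddle, angle its tongue under the lip of the grooved rail on the weld nest, centred along the rail, then lower the board until it lies flat inside the end stops, and let go. Lower it all the way rather than letting it drop, and leave the other things on the table where they lie.

Things in the scene. Friction and masses are not known exactly. Their poses are not given: they have to be found in the camera images.
- board_rib (a point): Centre of the upright rib of the loose aluminium deck board. Rib: 14 mm thick (x), 90 mm long (y), 60 mm high; grasp it across its thickness. The point is 30 mm below the rib's top, 46 mm above the board's underside, 56 mm from tongue tip and from tail edge. Board axes: x tongue to tail, y along tongue and rib, z up out of the plate. Starts on the saddle, x rising at 30 deg.
- board_tongue (a point): Middle of the board's tongue tip, 5 mm above the underside; axes as the board's. The tongue, along the -x edge, is 18 mm long, 110 mm wide, 10 mm thick, flush with the underside. The plate behind it is 94 mm (x) by 130 mm, 16 mm thick; tongue tip to tail edge 112 mm. About 0.36 kg.
- nest_mouth (a point): Groove mouth of the fixed nest (dark steel base, bright steel rail and stops): on its floor (12 mm above the table), below the lip's front edge, mid-rail. x points level out of the groove to the end stops (roughly towards the robot, yaw near pi), y along the rail, z up. Rail 150 mm long, x -37 to 0 mm; lip overhangs 15 mm, underside 16 and top 23 mm above the floor; groove back wall at x -15 mm.
- nest_stop (a point): On the nest's floor midway between its two end stops, in line with their inner faces, 103 mm from nest_mouth along x. Stops: 30 mm high, 26 mm wide, centred 47 mm either side. Flat, the board has 6 mm play between back wall and stops. It cannot slide in level (stops) or drop in (lip): the tongue enters at about 15 to 25 deg, going deeper as the board is lowered.
- saddle: Fixed yellow steel saddle with a plate sloping at 30 deg, low end towards -x (away from the robot, yaw near pi), with a 10 mm high ledge at the foot against which the board's tongue rests. Footprint 140 x 140 mm, 90 mm high; origin at the centre of its underside. The board only lies on it.
- stake_pocket: Loose cast stake pocket, a dark upright rectangular socket on a 100 x 90 mm flange, 75 mm high; origin under its centre. Leave it.
- rail_clip: Loose plated rub rail clip, a bent C of sheet 90 x 40 mm, 32 mm high; origin under its centre. Leave it.
- magnet_angle: Loose green magnetic angle, 100 x 22 mm, 100 mm high; origin under its centre. Leave it.
- copper_bar: Loose dented copper backing bar 150 x 40 x 12 mm lying flat; origin under its centre. Leave it.
- hammer: Loose hammer about 240 mm long, lying; origin at its underside. Leave it.
There are look-alikes about, which are no part of the job. What is shaped like the part that bears board_rib but blue is not meant.

How it is judged:
On the way:
1. the tongue is started under the lip of the rail with the board still angled (more than 10 degrees) (x of board_tongue in the frame of nest_mouth below 0 m and z of board_tongue in the frame of nest_mouth below 0.016 m and y of board_tongue in the frame of nest_mouth between -0.03 and 0.03 m and angle between board_tongue's own z axis and vertical above 0.17 rad), for 0.1 s.
At the end, for the whole second after the job is handed in: The board is released and at rest, lying flat in the nest (within 2.3 degrees of level, square to the rail within 4 degrees), its tongue tip at least 6 mm under the lip and down on the floor (within 4 mm), its middle within 15 mm of the middle of the rail (x of board_tongue in the frame of nest_mouth below -0.006 m and z of board_tongue in the frame of nest_mouth below 0.009 m and y of board_tongue in the frame of nest_mouth between -0.015 and 0.015 m and angle between board_tongue's own z axis and vertical below 0.04 rad and angle between the x axis of board_tongue and the x axis of nest_mouth, either way round below 0.07 rad and linear speed of board below 0.01 m/s and angular speed of board below 0.1 rad/s); the robot touches nothing.
It fails at once if the board is let drop shut (falls, out of the fingers, from a height of some 7 mm or more at its tail) (angular speed of board above 4 rad/s and distance between board_tongue and nest_mouth below 0.04 m and contact force between the fingers and board below 0.1 N).
It fails at once if a bystander (stake pocket, clip, magnetic angle, copper bar or hammer) is moved more than 30 mm (distance of any of stake_pocket, rail_clip, magnet_angle, copper_bar, hammer from where it was at the start of the episode above 0.03 m).
It also fails if it takes over 48 s, if anything falls off the work surface, if the arm or the gripper's body presses on something with over 40 N, if the wrist force passes 120 N, or if a joint passes its speed limit or range.

### The arm

A 7-joint arm with a two-finger parallel gripper is mounted at the origin on the work surface. World frame = base frame: x ahead of the robot, y to its left, z up, the work surface at z = 0. Lengths are in m, angles in rad, forces in N, time in s.
With the tool pointing down it reaches from about 0.425 to 1.025 m from the base axis. Payload 9.4 kg.
Tool frame: the origin (TCP) lies midway between the tips of the shut fingers; the grasp point (between the pads) lies 19 mm behind it; z points along the fingers, y is the line along which they close (so a half turn about z gives the same grasp; the last joint's range is limited). The gripper opens to 85 mm and grips with 20 to 120 N. Pads are 22 mm wide; open, the fingers measure 114 mm over their backs; the gripper's body (76 mm by 85 mm) begins 54 mm behind the grasp point. The pads swing forward as they close: fully open they stand 13 mm farther back than shut.
Start: joints at [1.149, 0.599, -0.003, 1.599, 0.002, 0.943, -0.08], TCP at [0.245, -0.682, 0.231] pointing down, gripper open.
Joint ranges: [-2.57, 2.57], [-0.35, 1.97], [-1.29, 1.29], [0.11, 2.56], [-1.05, 4.19], [0.11, 1.86], [-2.63, 2.63]. Speed limits (rad/s): [2.22, 2.22, 3.01, 3.01, 3.14, 3.14, 3.14].

### API

Orientations are given as a unit quaternion [x, y, z, w].
In Python, from plant import env, optics gives the robot as it stands.
- The arm moves only by the shell command python3 -m handwheel 'ROWS' [FORCE]. ROWS is JSON, one flat list of numbers, 7 for each row, row after row: the opening, from -1 (shut) to 1 (fully open), so that 0 is half open, then the shift along the tool's x, y, z in mm, then the turn, a rotation vector about the tool's x, y, z in degrees. In form: [claw, dx, dy, dz, ax, ay, az, claw, dx, dy, dz, ax, ay, az, ...]. A call has 1 to 20 rows; each row is the pose to reach, as a shift and turn from the pose commanded when the call began, along the tool's axes at that moment; what a row does not reach only later rows make up. A row lasts 1/10 s, in which the tool goes at most 50 mm and 8.59 degrees, less where a joint would pass 70% of its speed; a pose out of reach is approached as far as the arm can. A call with a gripper value outside its range is refused whole. The fingers move at their own pace and stop on an object; FORCE is the grip in N (left out, the last holds). Time passes only in rows, so rows that repeat a pose let the fingers close. It gives the time, the measured TCP pose, the force, the opening and the grip force at its end, in the units of the state.
- env.get_state(): the state, without advancing time (a new reading comes with each control period).
- optics.camera(name): name is "scene" or "top"; returns (picture, depth): 384x512x3 uint8, red, green, blue; 384x512 float32, m along the optical axis (not along the pixel's ray), 0 where there is no reading.
- optics.get_calibration(name): a dict with "intrinsics" (3x3 intrinsics, pixels), "R" (3x3) and "t" (3): a world point X has camera coordinates R X + t. Camera axes: x right, y down, z forward; pixel columns grow to the right and rows downward; lengths in m; the calibration is good to about 2 mm. A picture is of the moment at which its call begins. get_calibration takes no time and is no camera call.
- env.hand_in(): hands the job in; it is judged then, once.
The state is a dict: "time_s": time; "qpos": joint angles; "dq": joint speeds; "tau": joint torques, N m; "tool_pos": TCP position; "eef_rot": TCP orientation; "force": force on the tool from outside, world axes, zero at the start; "ft_torque": the same for the moment, N m; "gripper_width": finger opening in m; "grasp_force": force on a finger pad.
Only numpy, scipy, OpenCV 4.12 (cv2) and the standard library are available. Lean on these libraries where they do the work, as an engineer would, in place of code of your own. Each camera call takes 0.05 s, during which the arm holds its last target. There are 200 camera calls.

## Working session

There is one attempt and no reset: what is moved stays moved. The work goes in short steps, Python scripts to look and compute and a shell command to move; the robot and the scene stay as the last step left them, time stands still between calls to the robot, and variables do not carry over. Pictures are saved under pics/ and viewed, at most 10 in all, crops included, and the job is handed in when it is done.

```bash
mkdir -p pics; ls
python3 - <<'E'
from plant import env, optics
import cv2,numpy as np
print(env.get_state())
for n in("scene","top"):
    p,d=optics.camera(n); np.savez(f"{n}0.npz",p=p,d=d)
    cv2.imwrite(f"pics/{n}0.png",cv2.resize(p[:,:,::-1],(800,600)))
    c=optics.get_calibration(n);print(n,c, 'cam pos',-np.array(c["R"]).T@np.array(c["t"]), (d>0).mean())
E
```

```text
pics
{'time_s': 0.0, 'qpos': array([ 1.14930934,  0.60014544, -0.00257159,  1.60013432,  0.00181385,
        0.94292761, -0.07980247]), 'dq': array([-1.13644457e-04,  3.22039411e-03,  3.37902462e-04, -3.40623768e-05,
        5.53869810e-04, -7.48406873e-04, -1.94154979e-05]), 'tau': array([-6.85310952e-04, -7.76465464e+01,  1.56481896e+00, -2.58012056e+01,
        1.22689435e-02,  9.03599022e-03, -2.26533365e-05]), 'tool_pos': array([ 0.24487983, -0.68187645,  0.23040031]), 'eef_rot': array([ 9.85169174e-01,  1.71583940e-01, -2.07914703e-04, -7.78960347e-04]), 'force': array([ 0.31594409, -0.58508241, -0.01101999]), 'ft_torque': array([-0.02263092,  0.02727201, -0.01533383]), 'grasp_force': 0.0, 'gripper_width': 0.08562520163656555}
scene {'intrinsics': array([[371.90697294,   0.        , 255.20340619],
       [  0.        , 371.90697294, 190.39389039],
       [  0.        ,   0.        ,   1.        ]]), 'R': array([[-0.28544112,  0.95834101,  0.01028965],
       [ 0.67246418,  0.20791964, -0.71032482],
       [-0.68287283, -0.19583649, -0.70379881]]), 't': array([ 0.17198067, -0.34755852,  1.61642379])} cam pos [1.38662289 0.22400289 0.88898808] 0.9956410725911459
top {'intrinsics': array([[356.91530886,   0.        , 254.30170249],
       [  0.        , 356.91530886, 194.76725243],
       [  0.        ,   0.        ,   1.        ]]), 'R': array([[-0.02479185, -0.99969023,  0.00219381],
       [-0.97378468,  0.02365292, -0.22623865],
       [ 0.22611668, -0.00774517, -0.97406943]]), 't': array([0.01237399, 0.61750894, 1.10403031])} cam pos [0.35198785 0.00631517 1.21507942] 0.9960276285807291
```

View pics/scene0.png

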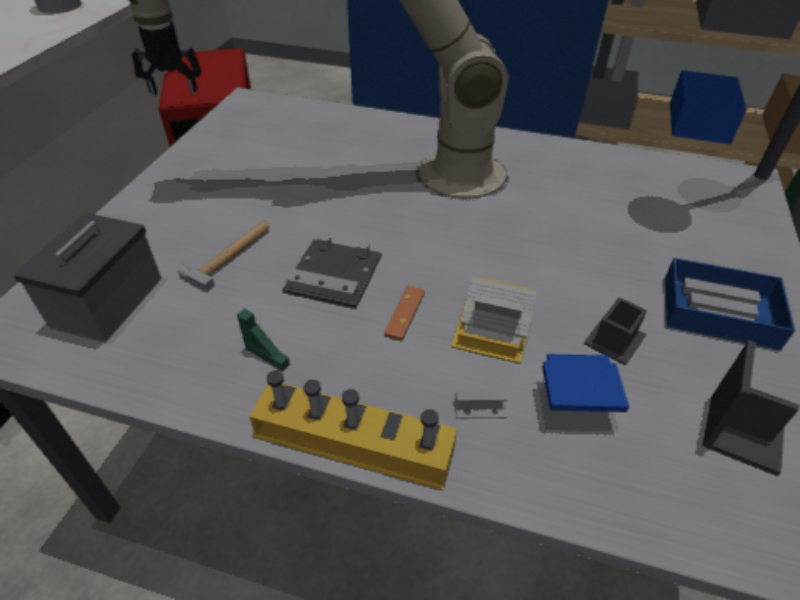

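View pics/top0.png

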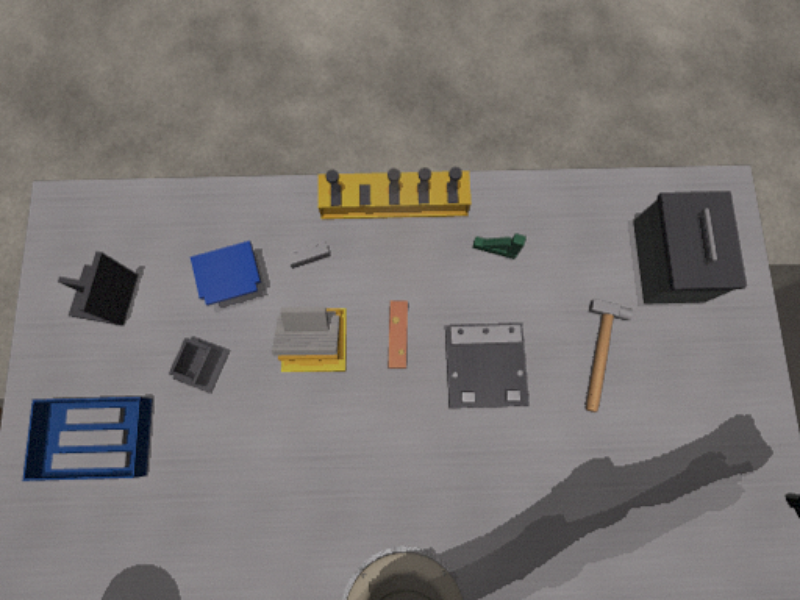

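The pictures show the board on the yellow saddle at top-view (310,340), with the blue look-alike at (228,272). The nest is at (487,365): its rail is on the far side at (487,334) and its stops are at (468,396) and (513,396).

```bash
cat > h.py <<'E'
import numpy as np,cv2
from plant import env,optics
def cloud(n,d):
    c=optics.get_calibration(n);K,R,t=c["intrinsics"],c["R"],c["t"]
    v,u=np.mgrid[:d.shape[0],:d.shape[1]]
    P=np.stack([(u-K[0,2])/K[0,0]*d,(v-K[1,2])/K[1,1]*d,d],-1)
    return (P-t)@R
def rect(P):
    r=cv2.minAreaRect((P[:,:2]*1000).astype(np.float32)); return np.round(cv2.boxPoints(r),1).tolist(),[round(x,1) for x in r[0]],[round(x,1) for x in r[1]],round(r[2],2)
E
python3 - <<'E'
from h import *
for n in("top","scene"):
    f=np.load(n+"0.npz");p=f["p"].astype(int);W=cloud(n,f["d"]);h=W[...,2]
    print(n,"table z",np.median(h[(abs(W[...,0]-.5)<.3)&(abs(W[...,1])<.3)]))
    K=optics.get_calibration(n)
    # project approx nest & board positions from top pixels
    if n=="top":
        cn=W[234,312]; cb=W[205,195]; print("nest",cn,"board",cb)
    s=p.max(-1)-p.min(-1)
    near=lambda c,r:(np.hypot(W[...,0]-c[0],W[...,1]-c[1])<r)
    N=near(cn,.11)
    print("nest hist",np.histogram(h[N],np.arange(-.006,.06,.004)))
    m=N&(h>.030)&(h<.039)&(W[...,0]>cn[0]); print("rail",m.sum(),np.median(h[m]),rect(W[m]))
    m=N&(h>.037)&(h<.046)&(W[...,0]<cn[0]); print("stops",m.sum())
    for sgn in(1,-1):
        q=m&((W[...,1]-cn[1])*sgn>0); 
        if q.sum()>4: print(rect(W[q]),np.median(h[q]))
    m=N&(h>.006); print("nest all",rect(W[m]))
    B=near(cb,.11)&(s<35)&(h>.05)
    print("board",B.sum(),rect(W[B]),h[B].max())
E
python3 - <<'E'
from h import *
a=[]
for n in("top","scene"):
    p=np.load(""+n+"0.npz")["p"]; c=(195,210) if n=="top" else (318,203)
    a.append(cv2.resize(p[c[1]-45:c[1]+45,c[0]-40:c[0]+40,::-1],(400,450),interpolation=2))
cv2.imwrite("pics/c1.png",np.hstack(a))
E
```

```text
top table z 0.002768358224968218
nest [ 0.48980993 -0.19341141  0.01903972] board [0.58222121 0.18729061 0.09881141]
nest hist (array([ 29, 290, 329,  96, 908, 939,  95,   5,   2,  54, 260, 196,  76,
        16,   0,   0]), array([-0.006, -0.002,  0.002,  0.006,  0.01 ,  0.014,  0.018,  0.022,
        0.026,  0.03 ,  0.034,  0.038,  0.042,  0.046,  0.05 ,  0.054,
        0.058]))
rail 384 0.036699588422288855 ([[537.4000244140625, -264.6000061035156], [575.5, -264.79998779296875], [576.5, -116.9000015258789], [538.5, -116.5999984741211]], [557.0, -190.7], [148.0, 38.1], 89.6)
stops 82
([[416.20001220703125, -156.89999389648438], [432.70001220703125, -157.3000030517578], [433.3999938964844, -133.39999389648438], [416.79998779296875, -133.0]], [424.8, -145.1], [23.9, 16.5], 88.48) 0.0431423148674336
([[416.79998779296875, -250.3000030517578], [433.20001220703125, -251.0], [434.29998779296875, -226.10000610351562], [417.79998779296875, -225.39999389648438]], [425.5, -238.2], [24.9, 16.5], 87.58) 0.043084078623202605
nest all ([[358.3999938964844, -268.0], [565.5, -321.29998779296875], [
[... 965 characters left out ...]
 -126.19999694824219]], [425.3, -139.6], [26.8, 22.5], 89.76) 0.040822447481968255
([[415.70001220703125, -220.89999389648438], [417.5, -248.0], [439.79998779296875, -246.60000610351562], [438.0, -219.5]], [427.8, -233.8], [22.4, 27.2], 3.7) 0.041375083829316026
nest all ([[400.20001220703125, -101.9000015258789], [403.1000061035156, -273.5], [588.0999755859375, -270.3999938964844], [585.2000122070312, -98.9000015258789]], [494.2, -186.2], [185.0, 171.6], 0.95)
board 1270 ([[508.20001220703125, 256.70001220703125], [510.20001220703125, 125.0999984741211], [608.7000122070312, 126.5999984741211], [606.7000122070312, 258.20001220703125]], [558.5, 191.7], [98.4, 131.6], 0.86) 0.12869597618147216
```

View pics/c1.png

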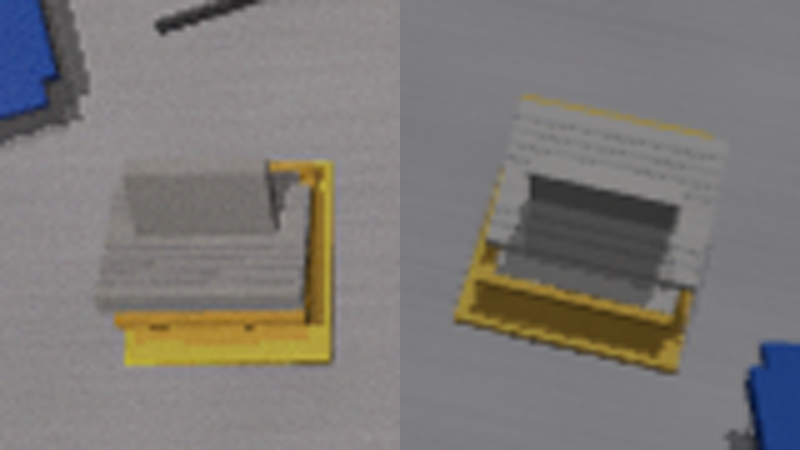

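Run:
```python
from h import *
c,s=np.cos(np.pi/6),.5
A=np.array([[-c,0,s],[0,-1,0],[s,0,c]])
for n in("top","scene"):
    f=np.load(n+"0.npz");p=f["p"].astype(int);W=cloud(n,f["d"])
    sat=p.max(-1)-p.min(-1)
    m=(abs(W[...,0]-.57)<.09)&(abs(W[...,1]-.19)<.085)&(sat<40)&(W[...,2]>.02)
    Q=(W[m]-[.56,.19,0])@A.T*1000
    print(n,m.sum()); e=np.arange(20,160,5);print(dict(zip(e.tolist(),np.histogram(Q[:,2],e)[0].tolist())))
    hst=np.histogram(Q[:,2],np.arange(20,160,4));z0=hst[1][hst[0].argmax()]+2
    pl=Q[abs(Q[:,2]-z0)<6]; X=np.c_[pl[:,:2],np.ones(len(pl))];k=np.linalg.lstsq(X,pl[:,2],rcond=None)[0]
    r=pl[:,2]-X@k; print("plate z",np.median(pl[:,2]),"slopes",k[:2],r.std(),"bbox",np.percentile(pl,[1,99],axis=0)[:,:2].round(1),rect(pl))
    rb=Q[(Q[:,2]>z0+15)]; print("rib",len(rb),np.percentile(rb,[1,10,50,90,99],axis=0).round(1)); print("rib rect",rect(rb))
    tp=Q[Q[:,2]>np.percentile(rb[:,2],99)-5]; print("ribtop",np.percentile(tp,[2,50,98],axis=0).round(1))
    ymid=rb[:,1];
```

```text
top 1205
{20: 0, 25: 0, 30: 0, 35: 0, 40: 0, 45: 0, 50: 9, 55: 39, 60: 57, 65: 364, 70: 298, 75: 31, 80: 28, 85: 32, 90: 26, 95: 34, 100: 31, 105: 26, 110: 36, 115: 27, 120: 32, 125: 93, 130: 42, 135: 0, 140: 0, 145: 0, 150: 0}
plate z 69.76769765385735 slopes [-0.00865663 -0.00842392] 2.017404302494043 bbox [[ -8.3 -62. ]
 [ 85.   66.4]] ([[-24641.0, -62544.0], [86184.296875, -64165.3984375], [88100.0, 66772.203125], [-22725.30078125, 68393.6015625]], [31729.5, 2114.1], [130951.6, 110837.2], 89.16)
rib 379 [[ 20.3 -41.2  86.2]
 [ 25.1 -33.3  91.9]
 [ 34.1   3.  116.2]
 [ 36.4  40.1 130.2]
 [ 37.6  47.5 132.5]]
rib rect ([[19014.400390625, -42408.69921875], [38088.19921875, -42453.8984375], [38302.1015625, 47821.0], [19228.30078125, 47866.19921875]], [28658.3, 2706.2], [90275.2, 19073.9], 89.86)
ribtop [[ 20.2 -40.1 127.7]
 [ 28.7   3.9 129.4]
 [ 36.8  47.2 132.8]]
scene 1509
{20: 0, 25: 0, 30: 0, 35: 0, 40: 0, 45: 1, 50: 4, 55: 58, 60: 278, 65: 754, 70: 130, 75: 13, 80: 10, 85: 14, 90: 16, 95: 13, 100: 12, 105: 9, 110: 20, 115: 13, 120: 38, 125: 115, 130: 11, 135: 0, 140: 0, 145: 0, 150: 0}
plate z 66.97200427376016 slopes [ 0.03110127 -0.00600895] 2.473616451859132 bbox [[-28.1 -65.9]
 [ 82.   62.1]] ([[-30154.0, -66283.796875], [84006.296875, -67481.1015625], [85370.5, 62592.5], [-28789.80078125, 63789.80078125]], [27608.3, -1845.6], [130080.8, 114166.6], 89.4)
rib 267 [[ 19.1 -45.6  84. ]
 [ 19.7 -37.9  91.7]
 [ 21.5  -2.9 124.6]
 [ 31.7  34.4 128.9]
 [ 34.3  41.8 130.7]]
rib rect ([[18437.900390625, -46294.3984375], [34398.30078125, -46472.8984375], [35403.69921875, 43440.3984375], [19443.30078125, 43618.80078125]], [26920.8, -1427.0], [89918.9, 15961.4], 89.36)
ribtop [[ 19.9 -45.1 125.9]
 [ 26.1  -3.8 128.1]
 [ 33.3  41.4 130.8]]
```

```bash
cat >> h.py <<'E'
from scipy.spatial.transform import Rotation as Ro
def toolR(tilt): # board tilt in deg; columns are tool x,y,z
    c,s=np.cos(np.radians(tilt)),np.sin(np.radians(tilt))
    return np.array([[0,c,-s],[1,0,0],[0,-s,-c]])
def row(pos,R):
    st=env.get_state();C=Ro.from_quat(st["eef_rot"]).as_matrix()
    print("mm",(C.T@(np.array(pos)-st["tool_pos"])*1000).round(1),"deg",np.degrees(Ro.from_matrix(C.T@R).as_rotvec()).round(2),"t",st["time_s"],"q",st["qpos"].round(2),"F",st["force"].round(1))
E
python3 -c "
from h import *
row([.6325,.1895,.1815],toolR(30))"
```

```text
mm [ 659.4 -689.    49.9] deg [ 26.04 -18.41 -68.53] t 0.1 q [ 1.15  0.6  -0.    1.6   0.    0.94 -0.08] F [ 0.1  0.2 -0.1]
```

```bash
python3 -m handwheel '[1,330,-345,0,0,0,0,1,330,-345,0,0,0,0,1,330,-345,0,0,0,0,1,330,-345,0,0,0,0,1,330,-345,0,0,0,0,1,330,-345,0,0,0,0,1,330,-345,0,0,0,0,1,330,-345,0,0,0,0,1,330,-345,0,0,0,0,1,330,-345,0,0,0,0,1,659,-689,50,26,-18.4,-68.5,1,659,-689,50,26,-18.4,-68.5,1,659,-689,50,26,-18.4,-68.5,1,659,-689,50,26,-18.4,-68.5,1,659,-689,50,26,-18.4,-68.5,1,659,-689,50,26,-18.4,-68.5,1,659,-689,50,26,-18.4,-68.5,1,659,-689,50,26,-18.4,-68.5,1,659,-689,50,26,-18.4,-68.5,1,659,-689,50,26,-18.4,-68.5]'; python3 -c "
from h import *
row([.6325,.1895,.1815],toolR(30));row([.5775,.1895,.0862],toolR(30))"
```

```text
time_s: 2.1
tool_pos: [0.6324, 0.194, 0.1789]
eef_rot: [0.68, 0.685, -0.184, -0.184]
force: [0.5, 0.7, -0.4]
gripper_width: 0.0853
grasp_force: 0.0
mm [-4.5 -1.2 -2.3] deg [-0.17  0.09  0.38] t 2.1 q [-0.08  0.84 -0.44  1.4   0.1   1.44 -0.49] F [ 0.5  0.7 -0.4]
mm [ -4.3  -0.9 107.8] deg [-0.17  0.09  0.38] t 2.1 q [-0.08  0.84 -0.44  1.4   0.1   1.44 -0.49] F [ 0.5  0.7 -0.4]
```

```bash
python3 -m handwheel '[1,-2,0,20,0,0,0.2,1,-2,0,40,0,0,0.2,1,-2,0,60,0,0,0.2,1,-2,0,60,0,0,0.2,1,-2,0,60,0,0,0.2]'
python3 - <<'E'
from h import *
row([.5775,.1895,.0862],toolR(30))
a=[]
for n,c in(("top",(198,205)),("scene",(318,195))):
    p,d=optics.camera(n);a.append(cv2.resize(p[c[1]-50:c[1]+50,c[0]-40:c[0]+40,::-1],(400,500),interpolation=2))
cv2.imwrite("pics/c2.png",np.hstack(a))
E
```

```text
time_s: 2.6
tool_pos: [0.6026, 0.1867, 0.1293]
eef_rot: [0.685, 0.681, -0.184, -0.182]
force: [-0.5, 0.6, 0.4]
gripper_width: 0.0855
grasp_force: 0.0
mm [ 2.9 -0.2 49.9] deg [ 0.03  0.07 -0.28] t 2.6 q [-0.07  0.86 -0.43  1.51  0.11  1.31 -0.51] F [-0.5  0.6  0.4]
```

View pics/c2.png

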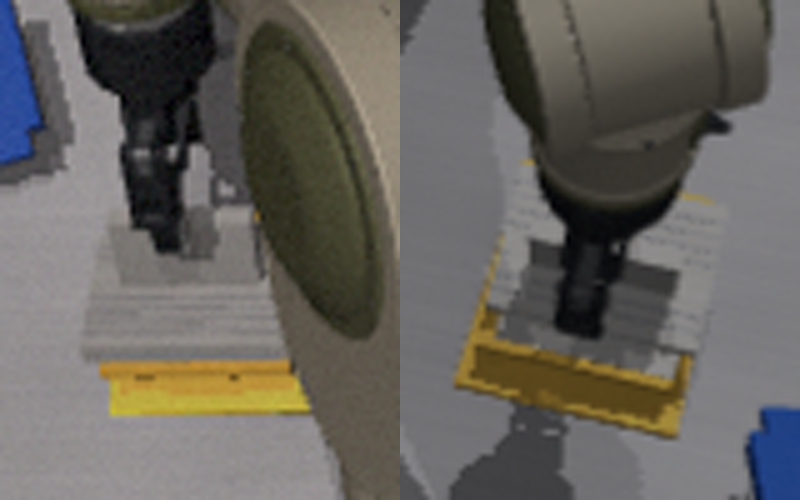

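The fingers straddle the rib (top crop (165,240), scene crop (585,320)) and look well aligned. Next I descend and close.

```bash
python3 -m handwheel '[1,1,0,20,0,0,-0.3,1,3,0,40,0,0,-0.3,1,3,0,50,0,0,-0.3,1,3,0,50,0,0,-0.3,0,3,0,50,0,0,-0.3,-0.4,3,0,50,0,0,-0.3,-1,3,0,50,0,0,-0.3,-1,3,0,50,0,0,-0.3,-1,3,0,50,0,0,-0.3,-1,3,0,50,0,0,-0.3,-1,3,0,50,0,0,-0.3]' 30; python3 -c "
from h import *
row([.5775,.1895,.0862],toolR(30));print(env.get_state()['ft_torque'])"
```

```text
time_s: 3.8
tool_pos: [0.5777, 0.1897, 0.0862]
eef_rot: [0.683, 0.683, -0.183, -0.182]
force: [1.7, -1.1, 4.1]
gripper_width: 0.0138
grasp_force: 30.5
mm [-0.2 -0.2  0.1] deg [0.09 0.06 0.01] t 3.8 q [-0.08  0.88 -0.43  1.6   0.12  1.2  -0.52] F [ 1.7 -1.1  4.1]
[-0.13283557 -0.18656787 -0.07556217]
```

Gripped, with the opening at 13.8 mm. Next I tighten the grip and lift off square to the saddle.

```bash
cat >> h.py <<'E'
M=np.array([.5385,-.189,.012])
def tcp(x,z,tilt,y=0,k=25): # tongue position in nest frame, mm
    c,s=np.cos(np.radians(tilt)),np.sin(np.radians(tilt))
    xb,zb=np.array([-c,0,s]),np.array([s,0,c])
    return M+np.array([-x,-y,z])/1000+.056*xb+k/1000*zb
E
python3 -m handwheel '[-1,0,0,0,0,0,0,-1,0,0,0,0,0,0,-1,0,0,-10,0,0,0,-1,0,0,-25,0,0,0,-1,0,0,-45,0,0,0,-1,0,0,-65,0,0,0,-1,0,0,-85,0,0,0,-1,0,0,-105,0,0,0,-1,0,0,-105,0,0,0,-1,0,0,-105,0,0,0]' 80
python3 - <<'E'
from h import *
row(tcp(30,60,18),toolR(18))
a=[]
for n,c in(("top",(200,190)),("scene",(320,180))):
    p,d=optics.camera(n);a.append(cv2.resize(p[c[1]-60:c[1]+60,c[0]-48:c[0]+48,::-1],(400,500),interpolation=2))
cv2.imwrite("pics/c3.png",np.hstack(a))
E
```

```text
time_s: 4.8
tool_pos: [0.6296, 0.1898, 0.1763]
eef_rot: [0.683, 0.683, -0.183, -0.182]
force: [0.2, -0.3, -3.1]
gripper_width: 0.0131
grasp_force: 78.3
mm [-378.5 -113.   138.5] deg [-11.94   0.08   0.04] t 4.8 q [-0.07  0.84 -0.44  1.41  0.1   1.42 -0.49] F [ 0.2 -0.3 -3.1]
```

View pics/c3.png

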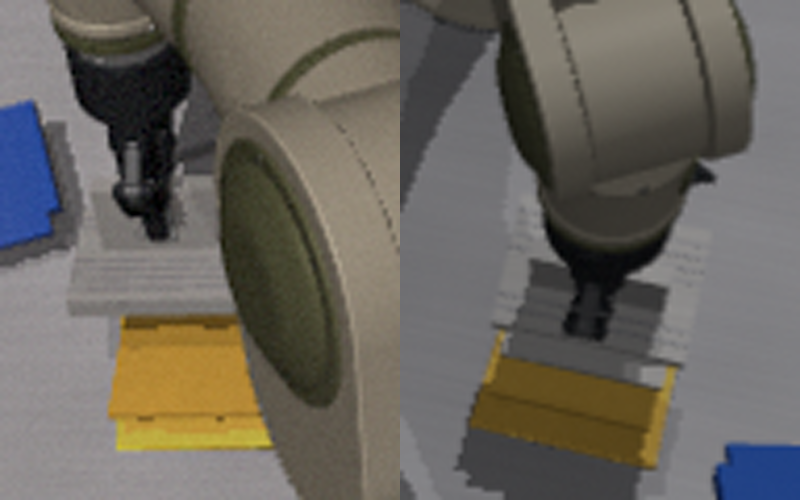

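The board hangs from the fingers and is clear of the saddle in both crops. Next I carry it across to the nest.

```bash
python3 -m handwheel '[-1,-30,0,0,0,0,0,-1,-70,0,0,0,0,0,-1,-110,0,0,0,0,0,-1,-150,0,0,0,0,0,-1,-190,-20,10,-2,0,0,-1,-230,-45,30,-4,0,0,-1,-270,-70,55,-7,0,0,-1,-310,-90,85,-9,0,0,-1,-345,-105,110,-11,0,0,-1,-370,-113,130,-12,0,0,-1,-378,-113,138,-12,0,0,-1,-378,-113,138,-12,0,0,-1,-378,-113,138,-12,0,0,-1,-378,-113,138,-12,0,0]'
python3 - <<'E'
from h import *
row(tcp(30,60,18),toolR(18)); row(tcp(12,12,18),toolR(18))
a=[]
for n,c in(("top",(310,215)),("scene",(225,170))):
    p,d=optics.camera(n);np.savez(n+"1.npz",p=p,d=d);a.append(cv2.resize(p[c[1]-60:c[1]+60,c[0]-48:c[0]+48,::-1],(400,500),interpolation=2))
cv2.imwrite("pics/c4.png",np.hstack(a))
E
```

```text
time_s: 6.3
tool_pos: [0.4648, -0.1867, 0.1142]
eef_rot: [0.697, 0.7, -0.11, -0.11]
force: [1.0, -0.1, -3.0]
gripper_width: 0.0133
grasp_force: 78.8
mm [-2.3 -1.4  1.6] deg [0.13 0.05 0.18] t 6.3 q [ 0.47  0.64 -0.37  1.99  0.34  0.89 -0.12] F [ 1.  -0.1 -3. ]
mm [-2.4 30.4 41.8] deg [0.13 0.05 0.18] t 6.3 q [ 0.47  0.64 -0.37  1.99  0.34  0.89 -0.12] F [ 1.  -0.1 -3. ]
```

View pics/c4.png

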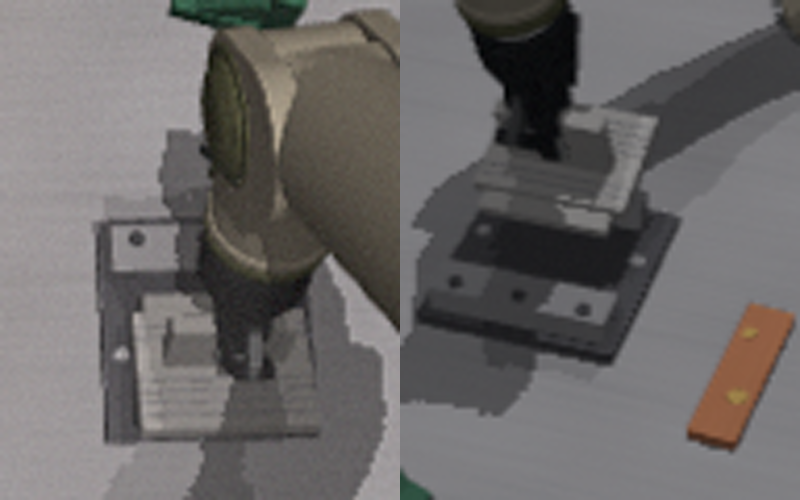

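The board hangs over the nest, held level along the rail, with its tongue towards the rail (scene crop (560,205) against the rail at (520,290)). Next I check where it sits in the hand, using depth.

Run:
```python
from h import *
st=env.get_state();C=Ro.from_quat(st["eef_rot"]).as_matrix();B=np.c_[-C[:,1],-C[:,0],-C[:,2]] # board axes
for n in("top","scene"):
    f=np.load(n+"1.npz");p=f["p"].astype(int);W=cloud(n,f["d"])
    Q=(W-st["tool_pos"])@B*1000
    m=(abs(Q[...,0])<75)&(abs(Q[...,1])<80)&(Q[...,2]>-40)&(Q[...,2]<0)&(p.min(-1)>75)
    pl=Q[m]; h=np.histogram(pl[:,2],np.arange(-40,1,3)); print(n,h[0].tolist())
    z0=h[1][h[0].argmax()]+1.5; g=pl[abs(pl[:,2]-z0)<5]
    k=np.linalg.lstsq(np.c_[g[:,:2],np.ones(len(g))],g[:,2],rcond=None)[0]
    print("plate top z rel tcp",np.median(g[:,2]),k,np.percentile(g[:,:2],[1,99],axis=0).round(1),rect(g)[3])
```

```text
top [0, 0, 3, 9, 13, 27, 51, 144, 394, 227, 17, 4, 8]
plate top z rel tcp -14.085926465302268 [ 1.74009575e-02 -4.48770941e-03 -1.46197272e+01] [[-52.6 -63.1]
 [ 55.5  65.5]] 89.28
scene [0, 0, 0, 5, 11, 36, 66, 149, 104, 22, 1, 1, 1]
plate top z rel tcp -17.130844986660946 [ 2.12166497e-02 -4.20641914e-03 -1.72456889e+01] [[-56.7 -67.4]
 [ 54.4  61.6]] 89.04
```

```bash
python3 -m handwheel '[-1,-1,10,10,0,0,0,-1,-2,20,20,0,0,0,-1,-2,28,34,0,0,0,-1,-2,30,42,0,0,0,-1,-2,30,42,0,0,0,-1,-2,30,42,0,0,0,-1,-2,30,42,0,0,0]'
python3 - <<'E'
from h import *
row(tcp(12,12,18),toolR(18)); row(tcp(0,8,18),toolR(18)); row(tcp(-6,7,18),toolR(18))
a=[]
for n,c in(("top",(310,215)),("scene",(220,170))):
    p,d=optics.camera(n);np.savez(n+"1.npz",p=p,d=d);a.append(cv2.resize(p[c[1]-40:c[1]+40,c[0]-32:c[0]+32,::-1],(400,500),interpolation=2))
cv2.imwrite("pics/c5.png",np.hstack(a))
E
```

```text
time_s: 7.1
tool_pos: [0.479, -0.1904, 0.0651]
eef_rot: [0.698, 0.699, -0.111, -0.11]
force: [0.8, 0.3, -2.6]
gripper_width: 0.013
grasp_force: 79.0
mm [ 1.4  1.9 -0.6] deg [0.07 0.06 0.03] t 7.1 q [ 0.45  0.73 -0.34  1.98  0.38  0.82 -0.15] F [ 0.8  0.3 -2.6]
mm [ 1.4 14.5 -0.5] deg [0.07 0.06 0.03] t 7.1 q [ 0.45  0.73 -0.34  1.98  0.38  0.82 -0.15] F [ 0.8  0.3 -2.6]
mm [ 1.4 20.6 -1.4] deg [0.07 0.06 0.03] t 7.1 q [ 0.45  0.73 -0.34  1.98  0.38  0.82 -0.15] F [ 0.8  0.3 -2.6]
```

View pics/c5.png

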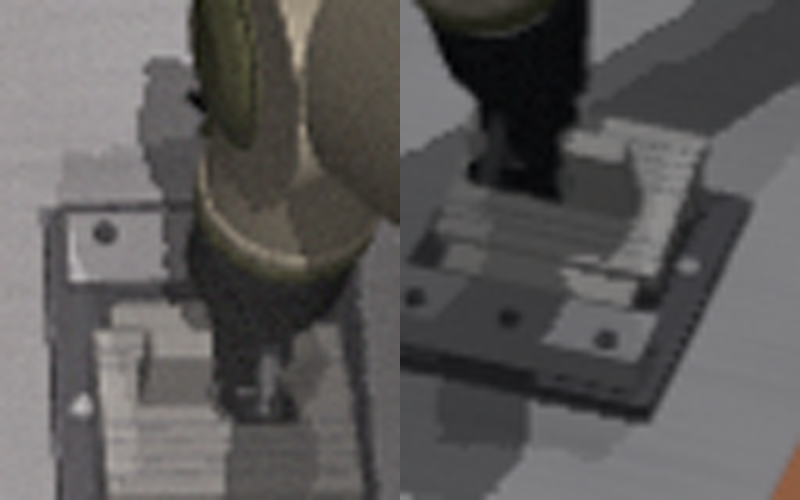

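The tongue (scene crop (600,290)) is just in front of the rail's lip edge and below its top. Next I slide it in slowly along the tilt.

```bash
python3 -m handwheel '[-1,1,4,0,0,0,0,-1,1,8,0,0,0,0,-1,1,12,0,0,0,0,-1,1,14,0,0,0,0,-1,1,14,0,0,0,0,-1,1,14,0,0,0,0]'
python3 - <<'E'
from h import *
print(env.get_state()["ft_torque"]); row(tcp(-6,7,18),toolR(18))
E
```

```text
time_s: 7.8
tool_pos: [0.4923, -0.1893, 0.0604]
eef_rot: [0.698, 0.699, -0.111, -0.11]
force: [-0.2, 0.2, -2.9]
gripper_width: 0.0134
grasp_force: 78.9
[ 0.03133506 -0.53386308 -0.02667347]
mm [ 0.3  6.5 -1.7] deg [0.05 0.06 0.04] t 7.8 q [ 0.44  0.74 -0.34  1.95  0.38  0.83 -0.15] F [-0.2  0.2 -2.9]
```

```bash
python3 -m handwheel '[-1,0,2,-0.5,0,0,0,-1,0,4,-1,0,0,0,-1,0,6,-1.5,0,0,0,-1,0,6.5,-1.5,0,0,0,-1,0,6.5,-1.5,0,0,0,-1,0,6.5,-1.5,0,0,0]'
python3 - <<'E'
from h import *
print(env.get_state()["ft_torque"]); row(tcp(-6,7,18),toolR(18));row(tcp(-8,6,18),toolR(18))
a=[]
for n,c in(("top",(310,215)),("scene",(220,170))):
    p,d=optics.camera(n);np.savez(n+"1.npz",p=p,d=d);a.append(cv2.resize(p[c[1]-40:c[1]+40,c[0]-32:c[0]+32,::-1],(400,500),interpolation=2))
cv2.imwrite("pics/c6.png",np.hstack(a))
E
```

```text
time_s: 8.4
tool_pos: [0.4989, -0.1894, 0.0601]
eef_rot: [0.698, 0.699, -0.111, -0.11]
force: [-0.8, -0.5, 0.5]
gripper_width: 0.0133
grasp_force: 79.4
[-0.07297972 -0.17439919 -0.06922197]
mm [ 0.4  0.  -0. ] deg [0.06 0.07 0.04] t 8.4 q [ 0.44  0.75 -0.34  1.94  0.37  0.84 -0.15] F [-0.8 -0.5  0.5]
mm [0.4 2.2 0.3] deg [0.06 0.07 0.04] t 8.4 q [ 0.44  0.75 -0.34  1.94  0.37  0.84 -0.15] F [-0.8 -0.5  0.5]
```

View pics/c6.png

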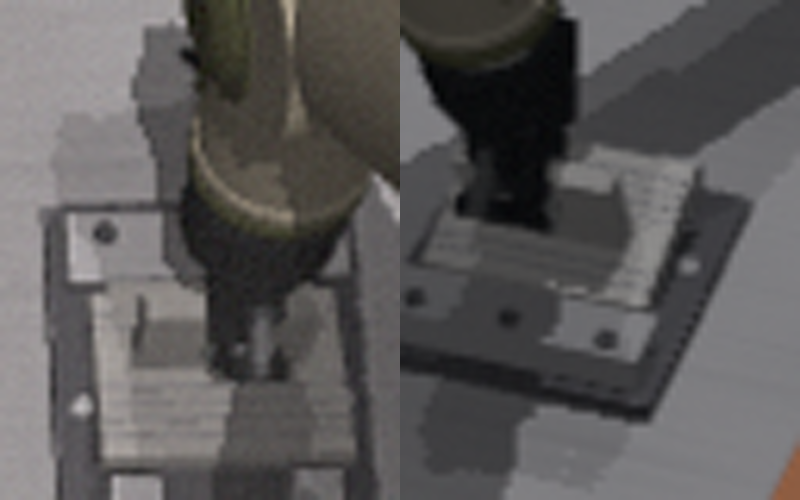

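The tongue is now under the lip: the plate's front is at the lip edge (scene crop (560,285)) and the tail is short of the stops (top crop (135,485)). There is light floor contact of about 3 N. Next I lower by pivoting, in stages.

Run:
```python
from h import *
for t,x in((18,-8),(15,-9),(12,-10),(9,-11),(6,-11.5),(3,-12),(0,-12)):
    print(t);row(tcp(x,5.2,t,k=26.5),toolR(t))
```

```text
18
mm [ 0.4  2.5 -0.4] deg [0.06 0.07 0.04] t 8.5 q [ 0.44  0.75 -0.34  1.94  0.37  0.84 -0.15] F [-0.9  0.8  2.2]
15
mm [0.4 2.1 2.2] deg [-2.94  0.07  0.04] t 8.5 q [ 0.44  0.75 -0.34  1.94  0.37  0.84 -0.15] F [-0.9  0.8  2.2]
12
mm [0.4 1.9 5. ] deg [-5.94  0.07  0.04] t 8.5 q [ 0.44  0.75 -0.34  1.94  0.37  0.84 -0.15] F [-0.9  0.8  2.2]
9
mm [0.4 1.9 7.7] deg [-8.94  0.06  0.04] t 8.5 q [ 0.44  0.75 -0.34  1.94  0.37  0.84 -0.15] F [-0.9  0.8  2.2]
6
mm [ 0.4  1.5 10.7] deg [-11.94   0.06   0.04] t 8.5 q [ 0.44  0.75 -0.34  1.94  0.37  0.84 -0.15] F [-0.9  0.8  2.2]
3
mm [ 0.4  1.3 13.7] deg [-14.94   0.06   0.05] t 8.5 q [ 0.44  0.75 -0.34  1.94  0.37  0.84 -0.15] F [-0.9  0.8  2.2]
0
mm [ 0.4  0.8 16.9] deg [-17.94   0.06   0.05] t 8.5 q [ 0.44  0.75 -0.34  1.94  0.37  0.84 -0.15] F [-0.9  0.8  2.2]
```

```bash
python3 -m handwheel '[-1,0,1.2,-0.2,0,0,0,-1,0,2.5,-0.3,0,0,0,-1,0,2.3,1,-1.5,0,0,-1,0,2.1,2.2,-3,0,0,-1,0,2,3.6,-4.5,0,0,-1,0,1.9,5,-6,0,0,-1,0,1.9,5,-6,0,0,-1,0,1.9,5,-6,0,0]'
python3 - <<'E'
from h import *
print(env.get_state()["ft_torque"])
for t,x in((12,-10),(9,-11),(6,-11.5)): row(tcp(x,5.2,t,k=26.5),toolR(t))
E
```

```text
time_s: 9.3
tool_pos: [0.4963, -0.1895, 0.0554]
eef_rot: [0.703, 0.703, -0.076, -0.075]
force: [-10.1, 1.2, 14.0]
gripper_width: 0.013
grasp_force: 80.8
[ 0.05071511  2.13955109 -0.07290212]
mm [ 0.5  3.  -0. ] deg [-0.24  0.09  0.02] t 9.3 q [ 0.45  0.72 -0.34  2.01  0.41  0.7  -0.18] F [-10.1   1.2  14. ]
mm [0.5 2.7 2.7] deg [-3.24  0.09  0.02] t 9.3 q [ 0.45  0.72 -0.34  2.01  0.41  0.7  -0.18] F [-10.1   1.2  14. ]
mm [0.5 2.  5.7] deg [-6.24  0.09  0.02] t 9.3 q [ 0.45  0.72 -0.34  2.01  0.41  0.7  -0.18] F [-10.1   1.2  14. ]
```

```bash
cat > m.py <<'E'
from h import *
st=env.get_state();C=Ro.from_quat(st["eef_rot"]).as_matrix();B=np.c_[-C[:,1],-C[:,0],-C[:,2]]
print("F",st["force"].round(1),"T",st["ft_torque"].round(2),"tcp",st["tool_pos"].round(4))
for n in("top","scene"):
    p,d=optics.camera(n);p=p.astype(int);W=cloud(n,d)
    Q=(W-st["tool_pos"])@B*1000
    m=(abs(Q[...,0])<75)&(abs(Q[...,1])<80)&(Q[...,2]>-24)&(Q[...,2]<-8)&(p.min(-1)>75)&(W[...,0]<.55)&(W[...,2]>.03)
    g=Q[m]; k=np.zeros(3)
    for _ in range(4):
        X=np.c_[g[:,:2],np.ones(len(g))];k=np.linalg.lstsq(X,g[:,2],rcond=None)[0];g=g[abs(g[:,2]-X@k)<4]
    w=g/1000@B.T+st["tool_pos"]
    # in rows of y: tail edge x percentiles, front edge
    print(n,len(g),"k",k.round(3),"tail/front edge in Q",np.percentile(g[:,0],[1,3,97,99]).round(1),"y",np.percentile(g[:,1],[1,99]).round(1),"world x",np.percentile(w[:,0],[1,3,97,99]).round(4),"z@tail",np.median(w[w[:,0]<np.percentile(w[:,0],8),2]).round(4),"z@front",np.median(w[w[:,0]>np.percentile(w[:,0],92),2]).round(4))
E
python3 m.py
```

```text
F [-10.1   1.2  14. ] T [ 0.05  2.14 -0.07] tcp [ 0.4963 -0.1895  0.0554]
top 604 k [-9.0000e-03 -5.0000e-03 -1.3833e+01] tail/front edge in Q [-47.5 -36.8  54.4  55.1] y [-62.4  66.1] world x [0.4392 0.4401 0.5293 0.5398] z@tail 0.0525 z@front 0.0344
scene 283 k [-3.7000e-02 -1.0000e-02 -1.6089e+01] tail/front edge in Q [-54.4 -51.8  53.5  54.3] y [-74.2  62.7] world x [0.4394 0.4406 0.5444 0.5472] z@tail 0.0495 z@front 0.0337
```

```bash
python3 -m handwheel '[-1,0,-0.3,-1.5,0,0,0,-1,0,-0.6,-3,0,0,0,-1,0,0.5,-3.2,0,0,0,-1,0,1.3,-3.4,0,0,0,-1,0,1.3,-3.4,0,0,0,-1,0,1.3,-3.4,0,0,0]'; python3 m.py
```

```text
time_s: 10.0
tool_pos: [0.5012, -0.1893, 0.0575]
eef_rot: [0.703, 0.704, -0.074, -0.073]
force: [-0.6, -0.4, -2.8]
gripper_width: 0.0135
grasp_force: 79.0
F [-0.6 -0.4 -2.8] T [ 0.05 -0.1   0.03] tcp [ 0.5012 -0.1893  0.0575]
top 653 k [-1.7000e-02 -3.0000e-03 -1.3549e+01] tail/front edge in Q [-51.  -48.3  54.1  54.8] y [-65.7  65.7] world x [0.4445 0.4455 0.5461 0.549 ] z@tail 0.0548 z@front 0.0361
scene 314 k [-2.3000e-02 -9.0000e-03 -1.6614e+01] tail/front edge in Q [-51.8 -50.3  53.5  55.1] y [-73.8  63.7] world x [0.4437 0.4457 0.548  0.549 ] z@tail 0.0518 z@front 0.0341
```

```bash
sed -i 's/W\[...,0\]<.55/W[...,0]<.53/' m.py; python3 m.py
```

```text
F [-1.  -0.2 -3.9] T [ 0.01 -0.2   0.1 ] tcp [ 0.5012 -0.1893  0.0575]
top 585 k [-7.0000e-03 -5.0000e-03 -1.3922e+01] tail/front edge in Q [-30.9 -27.1  54.2  54.8] y [-62.8  65.5] world x [0.4442 0.4452 0.5253 0.5288] z@tail 0.0541 z@front 0.0393
scene 232 k [ 4.0000e-03 -1.0000e-02 -1.7055e+01] tail/front edge in Q [-32.8 -32.4  54.   55.3] y [-67.   60.4] world x [0.443  0.4449 0.5292 0.5299] z@tail 0.0514 z@front 0.0338
```

```bash
python3 -m handwheel '[-1,0,-0.5,2,-2,0,0,-1,0,-1.2,4,-4,0,0,-1,0,-2,6,-6,0,0,-1,0,-3,8.1,-8,0,0,-1,0,-3,8.1,-8,0,0,-1,0,-3,8.1,-8,0,0]'; python3 m.py; python3 -c "
from h import *
row(tcp(-12,5,0),toolR(0))"
```

```text
time_s: 10.8
tool_pos: [0.497, -0.1894, 0.0505]
eef_rot: [0.706, 0.707, -0.025, -0.024]
force: [0.1, -0.6, -3.1]
gripper_width: 0.0132
grasp_force: 78.9
F [ 0.1 -0.6 -3.1] T [ 0.04 -0.14 -0.02] tcp [ 0.497  -0.1894  0.0505]
top 563 k [ 1.9000e-02 -2.0000e-03 -1.4585e+01] tail/front edge in Q [-33.1 -30.2  69.8  72.8] y [-63.   64.7] world x [0.4235 0.4265 0.526  0.529 ] z@tail 0.0437 z@front 0.0341
scene 216 k [-7.0000e-03 -8.0000e-03 -1.6951e+01] tail/front edge in Q [-33.6 -32.2  69.4  74.2] y [-67.3  61.3] world x [0.4218 0.4266 0.528  0.5295] z@tail 0.0391 z@front 0.0319
mm [ 0.4 -1.9  8.6] deg [-3.97  0.05  0.06] t 10.9 q [ 0.46  0.68 -0.31  2.11  0.47  0.48 -0.22] F [-0.8 -0.1 -2.6]
```

```bash
python3 -m handwheel '[-1,0,-0.5,1.5,-1,0,0,-1,0,-1,3,-2,0,0,-1,0,-1.3,4,-3,0,0,-1,0,-1.3,4,-3,0,0,-1,0,-1.3,4,-3,0,0]'; python3 -m handwheel '[-1,0,0,0.5,0,0,0,-1,0,0,1,0,0,0,-1,0,0,1.5,0,0,0,-1,0,0,1.5,0,0,0]';  python3 -c "
from h import *
print(env.get_state()['ft_torque']);row(tcp(-12,5,0),toolR(0))"
```

```text
time_s: 11.4
tool_pos: [0.4956, -0.1893, 0.0465]
eef_rot: [0.707, 0.707, -0.006, -0.006]
force: [-0.3, 0.3, -2.9]
gripper_width: 0.0129
grasp_force: 78.9
time_s: 11.8
tool_pos: [0.4954, -0.1892, 0.0453]
eef_rot: [0.707, 0.708, -0.006, -0.005]
force: [-1.7, 0.5, 3.4]
gripper_width: 0.0131
grasp_force: 79.8
[ 0.07170906 -0.0415529   0.00962581]
mm [ 0.2 -0.9  3.3] deg [-0.9   0.06  0.07] t 11.8 q [ 0.45  0.67 -0.29  2.16  0.5   0.39 -0.24] F [-1.7  0.5  3.4]
```

```bash
python3 -m handwheel '[-1,0,-0.3,0.5,-0.5,0,0,-1,0,-0.5,1,-1,0,0,-1,0,-0.5,1,-1,0,0,-1,0,-0.5,1,-1,0,0]';  python3 m.py
```

```text
time_s: 12.2
tool_pos: [0.4951, -0.1891, 0.0445]
eef_rot: [0.707, 0.708, 0.001, 0.001]
force: [-0.4, 2.3, 8.5]
gripper_width: 0.0136
grasp_force: 80.5
F [-0.4  2.3  8.5] T [0.02 0.32 0.02] tcp [ 0.4951 -0.1891  0.0445]
top 255 k [ 3.0000e-03 -6.0000e-03 -1.2674e+01] tail/front edge in Q [-34.8 -34.   52.7  57.7] y [-63.   63.2] world x [0.4373 0.4424 0.529  0.5298] z@tail 0.0316 z@front 0.0316
scene 14 k [-7.0000e-03 -2.0000e-03 -1.3055e+01] tail/front edge in Q [-19.5 -18.4  63.1  70.3] y [-64.8  54.2] world x [0.4247 0.4319 0.5136 0.5147] z@tail 0.0305 z@front 0.0309
```

```bash
sed -i 's/W\[...,2\]>.03)/W[...,2]>.022)/;s/abs(Q\[...,0\])<75/abs(Q[...,0])<52/;s/Q\[...,2\]>-24/Q[...,2]>-22/' m.py; python3 m.py
```

```text
F [-1.3  2.   8.1] T [0.   0.29 0.05] tcp [ 0.4951 -0.1891  0.0445]
top 424 k [-4.0000e-03  0.0000e+00 -1.4051e+01] tail/front edge in Q [-34.  -31.3  51.   51.6] y [-62.7  63.9] world x [0.4435 0.4441 0.5264 0.529 ] z@tail 0.0297 z@front 0.0308
scene 205 k [ 1.0000e-03 -3.0000e-03 -1.7162e+01] tail/front edge in Q [-33.9 -32.5  48.5  51. ] y [-67.8  61.8] world x [0.4441 0.4465 0.5277 0.529 ] z@tail 0.0279 z@front 0.0267
```

The board is flat on the floor (plate top z ≈ 28.5 mm against 28 expected) and centred. Next I press slightly, release partly and retreat upwards.

```bash
python3 -m handwheel '[-1,0,0,0.4,-0.3,0,0,-1,0,0,0.4,-0.3,0,0,-0.6,0,0,0,-0.3,0,0,-0.4,0,0,0,-0.3,0,0,-0.2,0,0,0,-0.3,0,0,-0.1,0,0,0,-0.3,0,0,-0.1,0,0,0,-0.3,0,0,-0.1,0,0,0,-0.3,0,0]' 30; python3 -c "
from h import *
print(env.get_state()['force'],env.get_state()['gripper_width'])"
```

```text
time_s: 13.2
tool_pos: [0.4945, -0.1894, 0.0438]
eef_rot: [0.707, 0.707, 0.002, 0.002]
force: [-0.0, 0.5, 0.4]
gripper_width: 0.0383
grasp_force: 0.0
[-4.73415060e-04  4.96409980e-01  3.80011892e-01] 0.03831921562150159
```

```bash
python3 -m handwheel '[-0.1,0,0,-10,0,0,0,-0.1,0,0,-30,0,0,0,-0.1,0,0,-60,0,0,0,-0.1,0,0,-100,0,0,0,-0.1,0,-40,-140,0,0,0,-0.1,0,-70,-180,0,0,0,-0.1,0,-70,-200,0,0,0,-0.1,0,-70,-200,0,0,0,-0.1,0,-70,-200,0,0,0,-0.1,0,-70,-200,0,0,0]'
python3 - <<'E'
from h import *
a=[]
for n,c in(("top",(310,225)),("scene",(215,170))):
    p,d=optics.camera(n);a.append(cv2.resize(p[c[1]-40:c[1]+40,c[0]-32:c[0]+32,::-1],(400,500),interpolation=2))
    W=cloud(n,d);q=p.astype(int)
    m=(W[...,0]>.445)&(W[...,0]<.525)&(abs(W[...,1]+.189)<.06)&(W[...,2]>.018)&(W[...,2]<.04)
    g=W[m]
    for _ in range(4):
        X=np.c_[g[:,:2],np.ones(len(g))];k=np.linalg.lstsq(X,g[:,2],rcond=None)[0];g=g[abs(g[:,2]-X@k)<.004]
    print(n,len(g),"slope",k[:2].round(3),"z",np.median(g[:,2]))
    r=W[(abs(W[...,0]-.489)<.03)&(abs(W[...,1]+.189)<.07)&(W[...,2]>.065)&(W[...,2]<.12)];print("rib",len(r),rect(r) if len(r)>9 else "")
cv2.imwrite("pics/c7.png",np.hstack(a))
E
```

```text
time_s: 14.2
tool_pos: [0.4231, -0.1892, 0.243]
eef_rot: [0.707, 0.707, 0.002, 0.002]
force: [0.1, -0.1, -1.0]
gripper_width: 0.0385
grasp_force: 0.0
top 495 slope [0.006 0.001] z 0.03013223082079423
rib 132 ([[489.3999938964844, -227.5], [503.8999938964844, -227.5], [503.8999938964844, -146.0], [489.5, -146.0]], [496.7, -186.7], [81.5, 14.4], 90.0)
scene 236 slope [0.007 0.007] z 0.027484340694229684
rib 202 ([[485.3999938964844, -140.39999389648438], [488.0, -231.1999969482422], [508.79998779296875, -230.60000610351562], [506.20001220703125, -139.8000030517578]], [497.1, -185.5], [20.8, 90.8], 1.68)
```

View pics/c7.png

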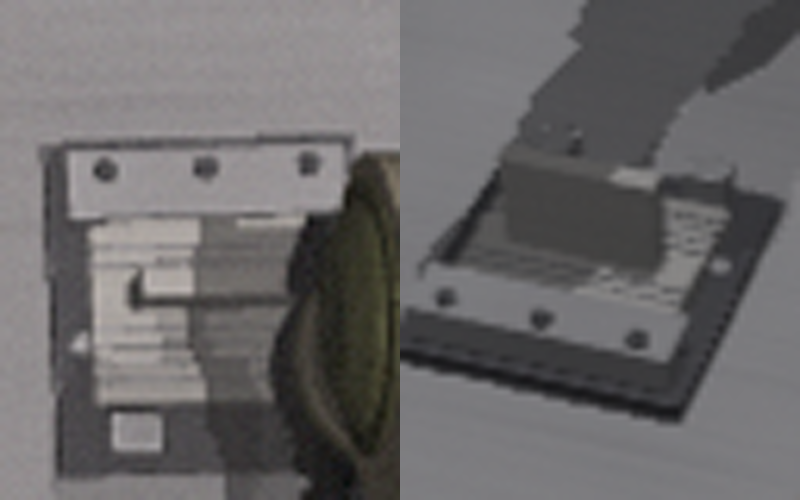

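The board lies flat in the nest. The tongue is hidden under the rail (top crop (150,215)), the tail is inside the stop (135,430), and the gripper is clear.

```bash
python3 -c "
from plant import env
print(env.hand_in())"
```

```text
the job is handed in; nothing more can be done
None
```

The board lies flat in the nest with its tongue under the lip, centred on the rail and released, by my last camera check; the job was handed in at about 14 s and no verdict came back.

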